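Lay the standing cookbook down on its mat

ROBOT

A 6-joint arm with a two-finger parallel gripper is mounted at the origin on the work surface. World frame = base frame: x ahead of the robot, y to its left, z up, the work surface at z = 0. Lengths are in m, angles in degrees, forces in N, time in s.
With the tool pointing down it reaches from about 0.375 to 0.9 m from the base axis. Payload 3.1 kg.
Tool frame: the origin (TCP) lies at the very end of the fingers, on their centre line; the grasp point (between the pads) lies grip_point_offset behind it (grip_point_offset is the distance from the TCP to the grasp point, in m); z points along the fingers, y is the line along which they close (so a half turn about z gives the same grasp; the last joint's range is limited). The gripper opens to 87 mm and grips with 3 to 60 N. Pads are 19 mm wide; open, the fingers measure 117 mm over their backs; the gripper's body (75 mm by 190 mm) begins 51 mm behind the grasp point.
Start: joints at [55.606, 30.224, 82.088, -0, 67.689, -10.227], TCP at [0.256, 0.57, 0.223] pointing down, gripper open.
Joint ranges: [-176.69, 176.69], [-43.24, 126.21], [12.49, 139.97], [-82, 262], [0, 151.66], [-163.58, 163.58]. Speed limits (degrees/s): [159.86, 159.86, 180, 180, 180, 180].

INTERFACE

Orientations are given as a 3x3 rotation matrix whose columns are the frame's x, y, z axes.
In Python, from rig import * gives the robot as it stands.
- The arm moves only by the tool move_arm, never from a script. Its argument "increments" is a list of rows, each a list of 3 entries, a list of its own where there are three numbers: the shift along the tool's x, y, z in units of 30 mm (1.0 is 30 mm), then the turn, a rotation vector about the tool's x, y, z in units of 120 degrees (1.0 is 120 degrees), then the closure, from 0 (fully open) to 1 (shut). A call has 1 to 20 rows; each row shifts and turns the commanded pose from where the row before left it, along the tool's axes as they then stand; what a row does not reach is not made up. A row lasts 1/12 s, in which the tool goes at most 41.7 mm and 7.16 degrees, less where a joint would pass 70% of its speed; a pose out of reach is approached as far as the arm can. A call with a number of a shift or a turn outside -1 to 1 is refused whole. A call with a gripper value outside its range is refused whole. The fingers move at their own pace and stop on an object; the grip force is fixed at half the most. Time passes only in rows, so rows that do not move let the fingers close. It gives the time, the measured TCP pose, the force, the opening and the grip force at its end, in the units of the state.
- read_state(): the state, without advancing time (a new reading comes with each control period).
- capture(name): name is "scene" or "top"; returns a dict with "img" (384x512x3 uint8, red, green, blue), "mtx" (3x3 intrinsics, pixels), "distortion" ([k1, k2, p1, p2, k3] as OpenCV has them; the pictures are not rectified), "eye" and "rotation" of the camera in the world. Camera axes: x right, y down, z forward; pixel columns grow to the right and rows downward; lengths in m; the calibration is good to about 2 mm. A picture is of the moment at which its call begins. There is no depth.
- hand_in(): hands the job in; it is judged then, once.
Trained networks look in a picture, given as the dict that the camera call returned (one of the last four; its "shot" number tells which), for a name from the list of things; names that differ only in an ending like _2 or _b are one class to them, and where a whole thing is asked for, a point or a joint stands for the part that bears it (a point fixed in the world has none). Each returns a list of dicts, best first, with "confidence" (0 to 1); they miss things now and then, are a little off and sometimes report something else, mostly with a low value. They report only what shows in the picture. A call takes as long as a camera call. They do not tell look-alikes from the thing itself.
- search_frame(picture, label): "extent" ([left, top, right, bottom] as shares, 0 to 1, of the picture: columns of its width, rows of its height, round what is visible of it).
- pinpoint(picture, label): "xy" ([column, row] as shares, 0 to 1, of the picture: columns of its width, rows of its height: a listed point, or the origin of a listed thing).
The state is a dict: "time_s": time; "joint_positions": joint angles; "qvel": joint speeds; "tau": joint torques, N m; "position": TCP position; "tcp_rot": TCP orientation; "force": force on the tool from outside, world axes, zero at the start; "moment": the same for the moment, N m; "opening": opening from 0.0 (shut) to 1.0 (fully open); "grasp_force": force on a finger pad.
Only numpy, scipy, OpenCV 4.12 (cv2) and the standard library are available. Lean on these libraries where they do the work, as an engineer would, in place of code of your own. Each camera call takes 0.05 s, during which the arm holds its last target. There are 200 camera calls.

TASK

Push the small tin off the cork mat so that it stands upright on the bare table, then tip the standing cookbook over with a push so that it comes to rest flat on its back, front cover up, wholly on the mat. Only push with the fingers: do not pick up the tin or the book. Do not knock the tin over, and leave the bowl, the oil bottle and the mug where they are.

Things in the scene. Friction and masses are not known exactly. Their poses are not given: they have to be found in the camera images.
- mat: flat cork place mat, fixed to the table, 300 (its x) x 220 (its y) x 4 mm thick. Origin at the centre of its underside, on the table; z up. The book stands near its -x end and there is room for the fallen book from there towards its +x end
- book: hardback cookbook in plain cloth with a round picture on the front cover, standing on its bottom edge on the mat. 28 mm thick (x), 140 wide (y), 190 tall (z), rigid, will not open, 0.3 to 0.6 kg. Origin at the centre of its bottom edge face; z along its height, up as it stands; the front cover (with the picture) faces its own -x, the back cover its +x. As it stands its +x points within about 4 degrees of the mat's +x. Past about 9 degrees of lean it falls by itself
- book_foot_l (a point): marked corner point of the book's back cover, bottom, +y side; as the book stands this corner is at its foot
- book_foot_r (a point): marked corner point of the book's back cover, bottom, -y side; as the book stands this corner is at its foot
- book_head_l (a point): marked corner point of the book's back cover, top, +y side; as the book stands this corner is at its head
- book_head_r (a point): marked corner point of the book's back cover, top, -y side; as the book stands this corner is at its head
- tin: low round closed metal tin, 70 mm diameter, 45 mm high, about 0.2 kg, standing loose on the mat where the book would fall. Origin at the centre of its underside, z up
- bowl: steel mixing bowl, 220 mm across the rim, 85 mm high, standing to the left of the mat as the robot sees it; leave alone. Origin at the centre of its underside
- oil: green glass oil bottle, 60 mm diameter, 190 mm high, standing to the right of the mat as the robot sees it; leave alone. Origin at the centre of its underside
- mug: white mug, 80 mm diameter, 90 mm high, handle at its +y, standing to the right of the mat; leave alone. Origin at the centre of its underside
Things that resemble listed ones, but are neither listed nor needed, are in the scene too. What is meant by the tin is not orange, pink or yellow, and is the smaller of those in its own colour.

How it is judged (in metres and radians):
On the way, in this order (a step that is already met when the one before it is completed fails the run):
1. the tin stands off the mat while the book still stands ((x of tin in the frame of mat above 0.183 m or x of tin in the frame of mat below -0.183 m or y of tin in the frame of mat above 0.143 m or y of tin in the frame of mat below -0.143 m) and angle between each of tin, book's own z axis and vertical below 0.1 rad and height (world z) of tin between -0.005 and 0.005 m), for 0.2 s.
2. the book lies on its back cover on the mat (height (world z) of each of book_foot_l, book_foot_r, book_head_l, book_head_r below 0.011 m and x of book_foot_l in the frame of mat between -0.15 and 0.15 m and y of book_foot_l in the frame of mat between -0.11 and 0.11 m and x of book_foot_r in the frame of mat between -0.15 and 0.15 m and y of book_foot_r in the frame of mat between -0.11 and 0.11 m and x of book_head_l in the frame of mat between -0.15 and 0.15 m and y of book_head_l in the frame of mat between -0.11 and 0.11 m and x of book_head_r in the frame of mat between -0.15 and 0.15 m and y of book_head_r in the frame of mat between -0.11 and 0.11 m), for 0.2 s.
At the end, for the whole second after the job is handed in: The book lies still on its back cover, all four back-cover corners within the mat's outline and less than 11 mm above the table (mat top is at 4 mm); the tin stands upright (within 0.1 rad) and still on the table, wholly off the mat (2 mm allowance) (all of step 2 and (x of tin in the frame of mat above 0.183 m or x of tin in the frame of mat below -0.183 m or y of tin in the frame of mat above 0.143 m or y of tin in the frame of mat below -0.143 m) and angle between tin's own z axis and vertical below 0.1 rad and height (world z) of tin between -0.005 and 0.005 m and linear speed of each of tin, book below 0.02 m/s); the robot touches nothing.
It fails at once if the tin is knocked over (leans more than 0.5 rad) (angle between tin's own z axis and vertical above 0.5 rad).
It fails at once if the tin is lifted (underside centre more than 20 mm above the table) (height (world z) of tin above 0.02 m).
It fails at once if the book is lifted (centre of its bottom face more than 40 mm above the table) (height (world z) of book above 0.04 m).
It fails at once if the bowl, the oil bottle or the mug is moved more than 20 mm (distance of any of bowl, oil, mug from where it was at the start of the episode above 0.02 m).
It also fails if it takes over 54 s, if anything falls off the work surface, if the arm or the gripper's body presses on something with over 40 N, if the wrist force passes 120 N, or if a joint passes its speed limit or range.

## Working session

There is one attempt and no reset: what is moved stays moved. The work goes in short steps, Python scripts to look and compute and a tool call to move; the robot and the scene stay as the last step left them, time stands still between calls to the robot, and variables do not carry over. Pictures are saved under pics/ and viewed, at most 10 in all, crops included, and the job is handed in when it is done.

Besides the shell and the picture viewer there is one more tool, called after ">>>" in YAML: its name, and indented under it one key for each argument. move_arm: Moves the arm, as the interface text tells. Its arguments: {"type":"object","properties":{"increments":{"type":"array"}},"required":["increments"]}

```bash
mkdir -p pics
cat > h.py <<'E'
from rig import *
import numpy as np, cv2
def ray(c,u,v):
    p=cv2.undistortPoints(np.array([[[u,v]]],float),np.array(c['mtx']),np.array(c['distortion'])).ravel()
    return np.array(c['rotation'])@np.array([p[0],p[1],1.])
def at(c,u,v,z):
    d=ray(c,u,v);e=np.array(c['eye']);return e+d*(z-e[2])/d[2]
def proj(c,P):
    R=np.array(c['rotation']);t=-R.T@np.array(c['eye'])
    return cv2.projectPoints(np.array(P,float).reshape(-1,3),cv2.Rodrigues(R.T)[0],t,np.array(c['mtx']),np.array(c['distortion']))[0].reshape(-1,2)
def save(c,n,box=None,s=1):
    im=c['img'][:,:,::-1]
    if box: im=im[box[1]:box[3],box[0]:box[2]]
    cv2.imwrite(f'pics/{n}.png',cv2.resize(im,None,fx=s,fy=s,interpolation=cv2.INTER_CUBIC))
E
python3 - <<'E'
from h import *
cs={n:capture(n) for n in('scene','top')}
im=np.hstack([cs['scene']['img'],cs['top']['img']])
for n,c in cs.items():
    print(n,np.round(c['eye'],3),np.round(c['rotation'],2).tolist())
    save(c,n+'0',s=1.5)
    for l in 'mat book book_foot_l book_foot_r book_head_l book_head_r tin bowl oil mug'.split():
        for r in pinpoint(c,l)[:4]:
            u,v=r['xy'][0]*512,r['xy'][1]*384
            z=.19+.004 if 'head' in l else .004 if l in('book','tin') or 'foot' in l else 0
            print(l,round(r['confidence'],2),round(u),round(v),np.round(at(c,u,v,z),3))
print(read_state())
E
```

```text
scene [1.246 0.699 1.152] [[-0.75, 0.49, -0.45], [0.66, 0.56, -0.5], [0.01, -0.67, -0.74]]
mat 0.89 254 207 [ 0.589 -0.032  0.   ]
book 0.84 292 203 [0.484 0.039 0.004]
book 0.6 242 223 [ 0.662 -0.005  0.004]
book_foot_l 0.7 285 187 [ 0.452 -0.029  0.004]
book_foot_l 0.66 289 218 [0.536 0.081 0.004]
book_foot_r 0.7 285 187 [ 0.452 -0.029  0.004]
book_foot_r 0.66 289 218 [0.536 0.081 0.004]
book_head_l 0.9 291 181 [0.554 0.086 0.194]
book_head_r 0.9 291 181 [0.554 0.086 0.194]
tin 0.98 305 272 [0.643 0.256 0.004]
tin 0.87 259 295 [0.793 0.221 0.004]
tin 0.84 186 242 [ 0.839 -0.06   0.004]
tin 0.7 241 222 [ 0.662 -0.008  0.004]
bowl 0.83 406 298 [0.488 0.497 0.   ]
mug 0.95 175 149 [ 0.621 -0.432  0.   ]
top [0.433 0.016 1.361] [[0.02, -0.98, 0.17], [-1.0, -0.02, 0.02], [-0.01, -0.17, -0.99]]
mat 0.95 277 211 [ 0.605 -0.025  0.   ]
book 0.69 261 244 [0.491 0.026 0.004]
book_foot_l 0.89 244 230 [0.538 0.083 0.004]
book_foot_l 0.58 279 251 [ 0.47  -0.035  0.004]
book_foot_r 0.89 244 230 [0.538 0.083 0.004]
book_foot_r 0.58 279 251 [ 0.47  -0.035  0.004]
book_head_l 0.88 242 222 [0.545 0.
[... 558 characters left out ...]
1.43839773e-03,
        6.76868015e+01, -1.02280523e+01]), 'qvel': array([-0.10042507,  0.14160199,  0.01598662, -0.00771574, -0.03732424,
       -0.11168641]), 'tau': array([-8.30723438e-04, -4.40035021e+01, -1.76980591e+01,  6.31789025e-02,
        5.05723804e-02, -3.90383627e-05]), 'position': array([0.25582483, 0.57023411, 0.2225627 ]), 'tcp_rot': array([[-9.12364626e-01,  4.09378539e-01,  1.28204680e-05],
       [ 4.09378539e-01,  9.12364624e-01,  5.98441017e-05],
       [ 1.28019495e-05,  5.98480659e-05, -9.99999998e-01]]), 'force': array([-0.2028292 , -0.13938461,  0.25047748]), 'moment': array([-0.04873502, -0.0342779 , -0.00048435]), 'grasp_force': 0.0, 'opening': 1.002596678710282}
```

View pics/scene0.png

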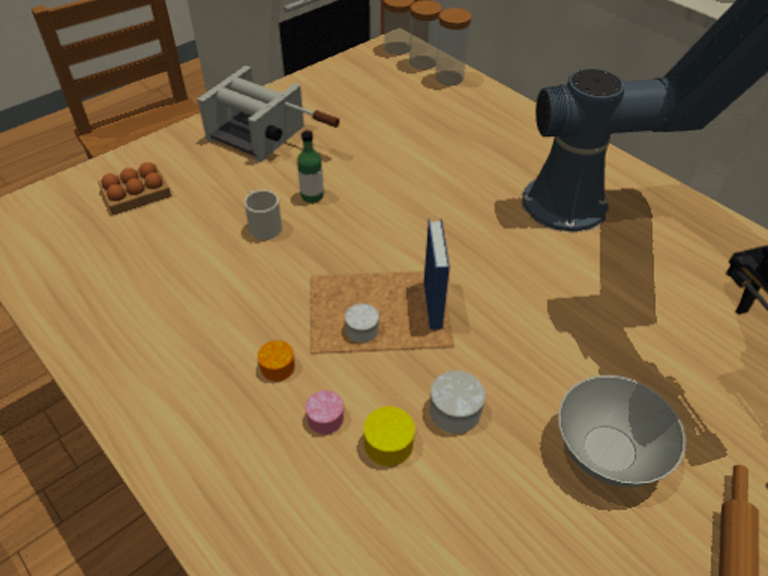

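View pics/top0.png

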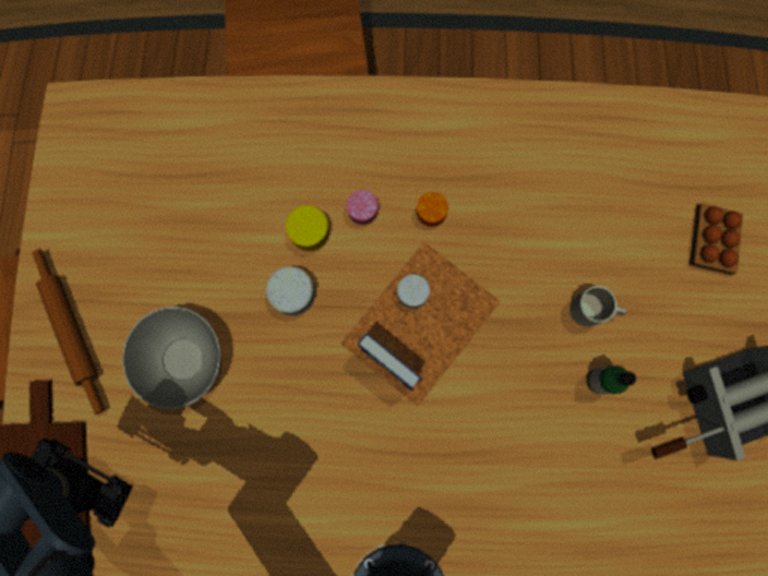

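The tin candidates, as pixels in the 1.5x top view, are:
- Grey on the mat (413,291).
- Large grey (291,290).
- Yellow (307,227).
- Pink (362,206).
- Orange (432,208).

The small grey one on the mat fits: it isn't orange, pink or yellow, and it's the smaller of the two greys. Next I'll confirm it in a crop and measure.

Run:
```python
from h import *
c=capture('top'); s=capture('scene')
save(c,'crop',(160,110,350,280),4)
import scipy.optimize as so
# mat mask: cork is redder/darker than table; print corners from hull
im=c['img']; hsv=cv2.cvtColor(im,cv2.COLOR_RGB2HSV)
print('mat',hsv[205:215,305:312].reshape(-1,3).mean(0),'table',hsv[150:160,320:330].reshape(-1,3).mean(0))
L0=np.array([[428,244],[498,299],[415,403],[343,345]])/1.5
P=np.array([at(c,u,v,.004) for u,v in L0])[:,:2]
print(P.round(3),[round(float(np.linalg.norm(P[i]-P[i-1])),3) for i in range(4)])
# fit rigid
M=np.array([[.15,.11],[.15,-.11],[-.15,-.11],[-.15,.11]])
def T(q,X):
    a=q[2];R=np.array([[np.cos(a),-np.sin(a)],[np.sin(a),np.cos(a)]]);return X@R.T+q[:2]
q=so.least_squares(lambda q:(T(q,M)-P).ravel(),[.6,-.03,-.7]).x
print('mat pose',q[:2].round(4),np.degrees(q[2]).round(2))
inv=lambda p:T([0,0,-q[2]],(np.asarray(p)[:2]-q[:2])[None])[0]
# book top corners in top view (1.5x)
for u,v in [(369,333),(420,378),(414,388),(360,344)]:
    w=at(c,u/1.5,v/1.5,.194); print('booktop',w.round(3),inv(w).round(3))
for n,cc in(('top',c),('scene',s)):
    for r in search_frame(cc,'tin')[:6]:
        e=np.array(r['extent'])*[512,384,512,384]; print(n,e.round(),r['confidence'])
    for r in pinpoint(cc,'tin')[:5]:
        w=at(cc,r['xy'][0]*512,r['xy'][1]*384,.004); print(n,w.round(3),inv(w).round(3))
w=at(c,413/1.5,291/1.5,.049);print('tin top centre',w.round(3),inv(w).round(3))
w=at(s,362/1.5,317/1.5,.049);print('tin top centre',w.round(3),inv(w).round(3))
# check mat in scene
print(proj(s,np.c_[T(q,M),[.004]*4])*1.5)
```

```text
mat [ 14.47142857 183.28571429 128.8       ] table [ 16.85 170.37 139.5 ]
[[ 0.772 -0.051]
 [ 0.648 -0.211]
 [ 0.412 -0.027]
 [ 0.536  0.136]] [0.3, 0.202, 0.299, 0.205]
mat pose [ 0.5918 -0.0382] -37.95
booktop [0.546 0.07  0.194] [-0.103  0.057]
booktop [ 0.462 -0.03   0.194] [-0.107 -0.073]
booktop [ 0.443 -0.019  0.194] [-0.129 -0.076]
booktop [0.524 0.086 0.194] [-0.13   0.057]
top [178. 178. 210. 214.] 0.78
top [230. 129. 253. 150.] 0.76
top [191. 138. 219. 163.] 0.75
top [267. 184. 286. 206.] 0.64
top [277. 129. 299. 155.] 0.6
top [238. 222. 278. 261.] 0.15
top [ 0.842 -0.051  0.004] [0.205 0.144]
top [0.659 0.255 0.004] [-0.127  0.272]
top [0.799 0.218 0.004] [0.006 0.329]
top [0.846 0.107 0.004] [0.111 0.271]
top [ 0.596 -0.023  0.004] [-0.006  0.015]
scene [229. 204. 252. 227.] 0.98
scene [201. 260. 233. 290.] 0.87
scene [287. 245. 323. 290.] 0.83
scene [246. 271. 278. 310.] 0.79
scene [172. 227. 195. 256.] 0.6
scene [0.791 0.228 0.004] [-0.007  0.333]
scene [ 0.855 -0.045  0.004] [0.211 0.156]
scene [0.662 0.248 0.004] [-0.121  0.269]
scene [ 0.664 -0.021  0.004] [0.046 0.058]
tin top centre [ 0.654 -0.017  0.049] [0.036 0.055]
tin top centre [ 0.657 -0.013  0.049] [0.036 0.06 ]
[[308.18466505 351.8352272 ]
 [309.17832078 274.58388504]
 [440.12230022 269.73485919]
 [452.44180155 345.7017857 ]]
```

View pics/crop.png

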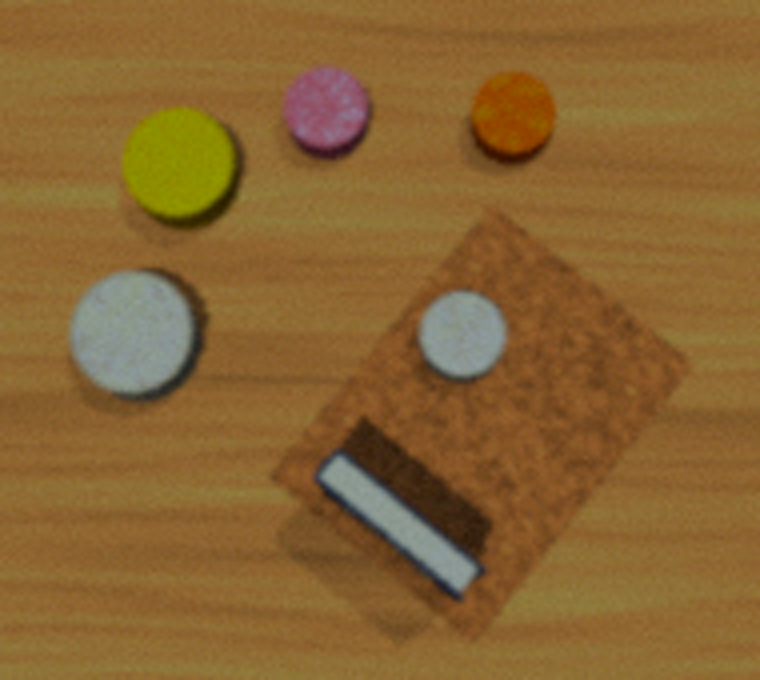

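The crop shows five tins. The small grey one is at crop (462,336) on the mat, in front of the book. The larger grey one is at (133,333), off the mat. So the tin on the mat is the target, and I'll push it towards mat +y.

>>> move_arm:
  increments:
    - [[0,0,-1],[0,0,0],0.54]
    - [[0,0,-1],[0,0,0],0.54]
    - [[0,0,0],[0,0,0.0577],0.54]
    - [[0,0,0],[0,0,0.0577],0.54]
    - [[0,0,0],[0,0,0.0577],0.54]
    - [[0,0,0],[0,0,0.0577],0.54]
    - [[0,0,0],[0,0,0.0577],0.54]
    - [[0,0,0],[0,0,0.0577],0.54]
    - [[0,0,0],[0,0,0.0577],0.54]
    - [[0,0,0],[0,0,0.0577],0.54]
    - [[0,0,0],[0,0,0.0577],0.54]
    - [[0,0,0],[0,0,0.0577],0.54]
    - [[0,0,0],[0,0,0.0577],0.54]
    - [[0,0,0],[0,0,0.0577],0.54]
    - [[0,0,0],[0,0,0.0577],0.54]
    - [[0,0,0],[0,0,0.0577],0.54]
    - [[0,0,0],[0,0,0.0577],0.54]

```text
time_s: 2.82
position: [0.2558, 0.5702, 0.2825]
tcp_rot: [[0.621, 0.784, -0.0], [0.784, -0.621, -0.0], [-0.0, 0.0, -1.0]]
force: [-0.9, -0.4, 0.0]
opening: 0.464
grasp_force: 0.0
```

>>> move_arm:
  increments:
    - [[-0.43,1,0],[0,0,0],0.54]
    - [[-0.43,1,0],[0,0,0],0.54]
    - [[-0.43,1,0],[0,0,0],0.54]
    - [[-0.43,1,0],[0,0,0],0.54]
    - [[-0.43,1,0],[0,0,0],0.54]
    - [[-0.43,1,0],[0,0,0],0.54]
    - [[-0.43,1,0],[0,0,0],0.54]
    - [[-0.43,1,0],[0,0,0],0.54]
    - [[-0.43,1,0],[0,0,0],0.54]
    - [[-0.43,1,0],[0,0,0],0.54]
    - [[-0.43,1,0],[0,0,0],0.54]
    - [[-0.43,1,0],[0,0,0],0.54]
    - [[-0.43,1,0],[0,0,0],0.54]
    - [[-0.43,1,0],[0,0,0],0.54]
    - [[-0.43,1,0],[0,0,0],0.54]
    - [[-0.43,1,0],[0,0,0],0.54]
    - [[-0.43,1,0],[0,0,0],0.54]
    - [[-0.43,1,0],[0,0,0],0.54]
    - [[-0.43,1,0],[0,0,0],0.54]
    - [[-0.43,1,0],[0,0,0],0.54]

```text
time_s: 4.48
position: [0.5701, -0.0042, 0.2827]
tcp_rot: [[0.616, 0.788, 0.0], [0.788, -0.616, 0.0], [0.0, 0.0, -1.0]]
force: [0.5, 0.6, 0.4]
opening: 0.457
grasp_force: 0.0
```

>>> move_arm:
  increments:
    - [[-0.33,0.83,0],[0,0,0],0.54]
    - [[-0.33,0.83,0],[0,0,0],0.54]
    - [[-0.33,0.83,0],[0,0,0],0.54]
    - [[0,0,1],[0,0,0],0.54]
    - [[0,0,1],[0,0,0],0.54]
    - [[0,0,1],[0,0,0],0.54]
    - [[0,0,1],[0,0,0],0.54]
    - [[0,0,1],[0,0,0],0.54]
    - [[0,0,1],[0,0,0],0.54]
    - [[0,0,1],[0,0,0],0.54]
    - [[0,0,0.8],[0,0,0],0.54]
    - [[0,0,0],[0,0,0],0.54]

```text
time_s: 5.48
position: [0.6063, -0.0711, 0.0436]
tcp_rot: [[0.616, 0.788, -0.01], [0.788, -0.616, 0.003], [-0.004, -0.01, -1.0]]
force: [-0.9, -0.0, -0.7]
opening: 0.459
grasp_force: 0.0
```

Run:
```python
from h import *
s=capture('scene'); save(s,'s1',(190,100,360,260),4)
print(read_state()['position'])
```

```text
[ 0.6079876  -0.07144771  0.04606332]
```

View pics/s1.png

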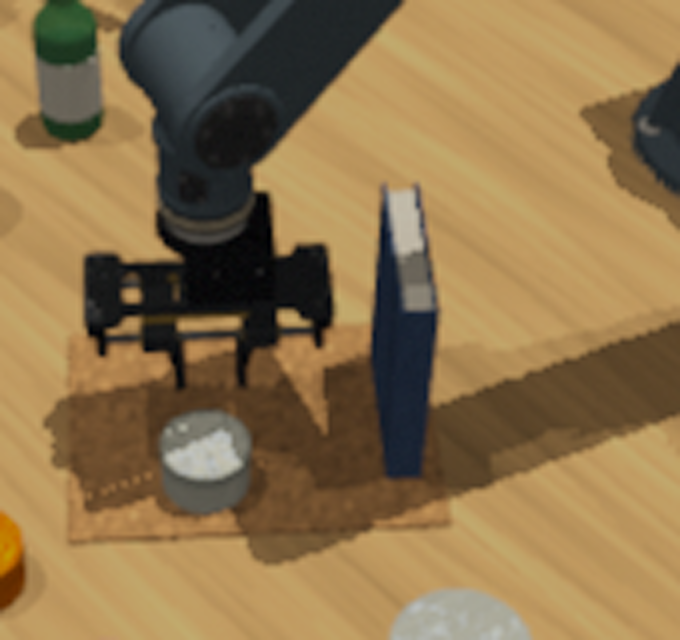

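The picture shows the fingers at (180–240,375), behind the tin at (205,455), and clear of the book. Next I'll lower and push.

>>> move_arm:
  increments:
    - [[0,0,0.55],[0,0,0],0.54]
    - [[0,0,0.55],[0,0,0],0.54]
    - [[0,0,0],[0,0,0],0.54]
    - [[0.3,0,0],[0,0,0],0.54]
    - [[0.3,0,0],[0,0,0],0.54]
    - [[0.3,0,0],[0,0,0],0.54]
    - [[0.25,0,0],[0,0,0],0.54]
    - [[0.25,0,0],[0,0,0],0.54]
    - [[0.25,0,0],[0,0,0],0.54]
    - [[0.25,0,0],[0,0,0],0.54]
    - [[0.25,0,0],[0,0,0],0.54]
    - [[0,0,0],[0,0,0],0.54]

```text
time_s: 6.53
position: [0.651, -0.0197, 0.0156]
tcp_rot: [[0.615, 0.788, 0.002], [0.788, -0.615, 0.001], [0.001, 0.001, -1.0]]
force: [0.6, 0.6, -0.1]
opening: 0.46
grasp_force: 0.0
```

Run:
```python
from h import *
s=capture('scene'); save(s,'s2',(190,100,360,260),4)
print(read_state()['position'],read_state()['force'])
```

```text
[ 0.65042455 -0.02013367  0.01536534] [-0.35829092 -0.25596759 -0.67813221]
```

View pics/s2.png

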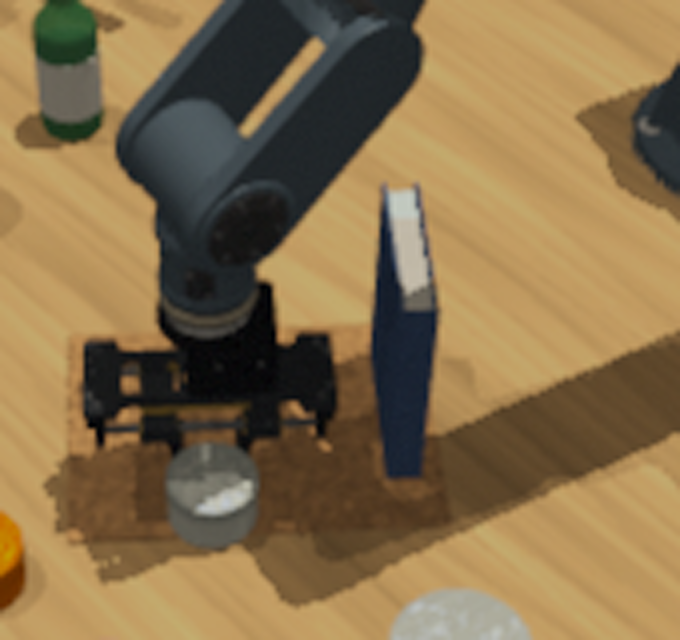

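Tin is cradled between both fingers, at (212,495), upright and near the mat edge. Continuing the push.

>>> move_arm:
  increments:
    - [[0.25,0,0],[0,0,0],0.54]
    - [[0.25,0,0],[0,0,0],0.54]
    - [[0.25,0,0],[0,0,0],0.54]
    - [[0.25,0,0],[0,0,0],0.54]
    - [[0.25,0,0],[0,0,0],0.54]
    - [[0.25,0,0],[0,0,0],0.54]
    - [[0.25,0,0],[0,0,0],0.54]
    - [[0.25,0,0],[0,0,0],0.54]
    - [[0.25,0,0],[0,0,0],0.54]
    - [[0.25,0,0],[0,0,0],0.54]
    - [[0.25,0,0],[0,0,0],0.54]
    - [[0.25,0,0],[0,0,0],0.54]
    - [[0.2,0,0],[0,0,0],0.54]
    - [[0,0,0],[0,0,0],0.54]
    - [[-0.3,0,0],[0,0,0],0.54]
    - [[-0.7,0,0],[0,0,0],0.54]

```text
time_s: 7.92
position: [0.6919, 0.032, 0.0159]
tcp_rot: [[0.614, 0.789, 0.003], [0.789, -0.614, 0.0], [0.002, 0.003, -1.0]]
force: [-0.6, -0.1, -1.1]
opening: 0.46
grasp_force: 0.0
```

Run:
```python
from h import *
s=capture('scene'); save(s,'s3',(190,100,360,260),4)
print(read_state()['position'],read_state()['force'])
```

```text
[0.68720311 0.02760809 0.01530432] [-2.88735179 -1.4641077  -0.46049529]
```

View pics/s3.png

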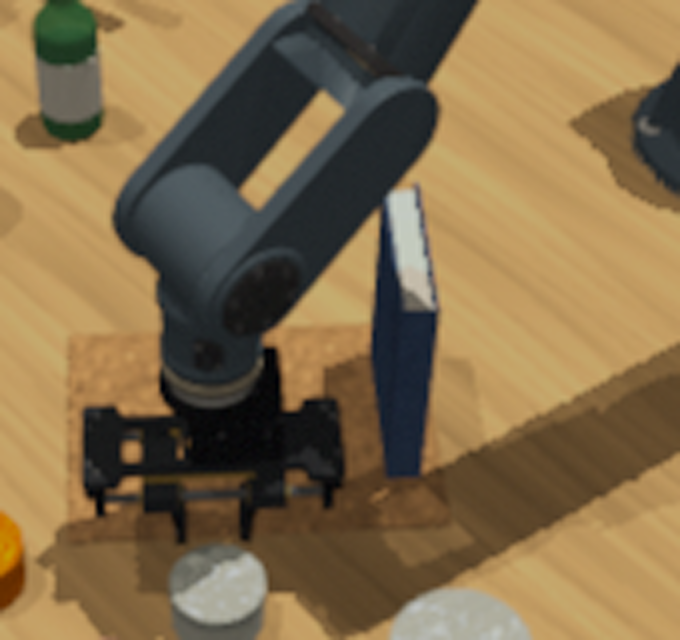

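The tin stands upright off the mat, with its lid at (217,580). Next: rise, rotate 90° and measure the tin again.

>>> move_arm:
  increments:
    - [[0,0,-1],[0,0,0],0.54]
    - [[0,0,-1],[0,0,0],0.54]
    - [[0,0,-1],[0,0,0],0.54]
    - [[0,0,-1],[0,0,0],0.54]
    - [[0,0,-1],[0,0,0],0.54]
    - [[0,0,-1],[0,0,0],0.54]
    - [[0,0,-1],[0,0,0],0.54]
    - [[0,0,-1],[0,0,0],0.54]
    - [[0,0,-1],[0,0,0],0.54]
    - [[0,0,-1],[0,0,0],0.54]
    - [[0,0,0],[0,0,-0.0577],0.54]
    - [[0,0,0],[0,0,-0.0577],0.54]
    - [[0,0,0],[0,0,-0.0577],0.54]
    - [[0,0,0],[0,0,-0.0577],0.54]
    - [[0,0,0],[0,0,-0.0577],0.54]
    - [[0,0,0],[0,0,-0.0577],0.54]
    - [[0,0,0],[0,0,-0.0577],0.54]
    - [[0,0,0],[0,0,-0.0577],0.54]
    - [[0,0,0],[0,0,-0.0577],0.54]
    - [[0,0,0],[0,0,-0.0577],0.54]

```text
time_s: 9.63
position: [0.6898, 0.0299, 0.3155]
tcp_rot: [[-0.522, 0.853, -0.001], [0.853, 0.522, 0.0], [0.0, -0.001, -1.0]]
force: [-0.7, -0.3, 0.3]
opening: 0.46
grasp_force: 0.0
```

>>> move_arm:
  increments:
    - [[0,0,0],[0,0,-0.0577],0.54]
    - [[0,0,0],[0,0,-0.0577],0.54]
    - [[0,0,0],[0,0,-0.0577],0.54]
    - [[0,0,0],[0,0,0],0.54]

```text
time_s: 9.97
position: [0.6898, 0.0299, 0.3155]
tcp_rot: [[-0.788, 0.615, -0.001], [0.615, 0.788, -0.0], [0.0, -0.0, -1.0]]
force: [-0.0, 0.1, 0.4]
opening: 0.463
grasp_force: 0.0
```

Run:
```python
from h import *
import scipy.optimize as so
s=capture('scene'); c=capture('top'); save(s,'s4',(190,80,390,280),3); save(c,'t4',(160,110,350,280),4)
L0=np.array([[490,208],[690,362],[472,640],[273,475]])/4+[160,110]
P=np.array([at(c,u,v,.004) for u,v in L0])[:,:2]
M=np.array([[.15,.11],[.15,-.11],[-.15,-.11],[-.15,.11]])
def T(q,X):
    a=q[2];R=np.array([[np.cos(a),-np.sin(a)],[np.sin(a),np.cos(a)]]);return X@R.T+q[:2]
q=so.least_squares(lambda q:(T(q,M)-P).ravel(),[.6,-.03,-.7]);print(q.x,q.fun.round(3));q=q.x
inv=lambda p:T([0,0,-q[2]],(np.asarray(p)[:2]-q[:2])[None])[0]
for r in pinpoint(s,'tin')[:6]:
    w=at(s,r['xy'][0]*512,r['xy'][1]*384,0);print(w.round(3),inv(w).round(3))
w=at(s,244.2,245,.045);print('tin',w,inv(w))
# book top from the crop
for u,v in [(343,450),(483,570),(460,600),(317,478)]:
    w=at(c,u/4+160,v/4+110,.194); print('booktop',w.round(3),inv(w).round(3))
for l in('book_head_l','book_foot_l'):
  for n,cc in(('s',s),('c',c)):
    for r in pinpoint(cc,l)[:2]:
        w=at(cc,r['xy'][0]*512,r['xy'][1]*384,.194 if 'head' in l else .004);print(l,n,w.round(3),inv(w).round(3))
print(read_state()['position'],read_state()['tcp_rot'].round(3),read_state()['joint_positions'])
```

```text
[ 0.59135801 -0.03691775 -0.65450756] [ 0.004 -0.    -0.    -0.003 -0.002 -0.001 -0.001  0.004]
[0.862 0.099 0.   ] [0.132 0.273]
[ 0.85  -0.051  0.   ] [0.214 0.146]
[0.791 0.222 0.   ] [0.001 0.327]
[0.735 0.094 0.   ] [0.034 0.192]
[0.648 0.248 0.   ] [-0.129  0.261]
tin [0.73208219 0.08782789 0.045     ] [0.03570198 0.18463515]
booktop [0.544 0.07  0.194] [-0.103  0.057]
booktop [ 0.461 -0.032  0.194] [-0.107 -0.075]
booktop [ 0.439 -0.016  0.194] [-0.134 -0.076]
booktop [0.524 0.089 0.194] [-0.13   0.058]
book_head_l s [0.549 0.081 0.194] [-0.105  0.068]
book_head_l s [ 0.466 -0.038  0.194] [-0.098 -0.077]
book_head_l c [ 0.462 -0.036  0.194] [-0.103 -0.078]
book_foot_l s [0.537 0.07  0.004] [-0.108  0.052]
book_foot_l s [ 0.449 -0.028  0.004] [-0.118 -0.079]
book_foot_l c [ 0.471 -0.034  0.004] [-0.097 -0.071]
[0.69038478 0.03065292 0.31553445] [[-0.787  0.617 -0.   ]
 [ 0.617  0.787  0.   ]
 [ 0.    -0.    -1.   ]] [-6.70067096e+00  3.12550135e+01  6.49645984e+01 -1.38460640e-04
  8.37847460e+01 -5.86191407e+01]
```

View pics/s4.png

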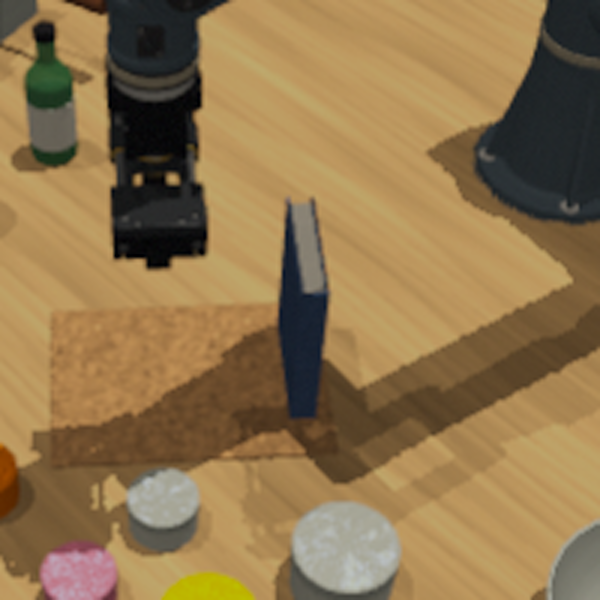

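Tin measures mat (0.035, 0.185), upright and off the mat, and the book still stands. Now I'll go behind the book.

>>> move_arm:
  increments:
    - [[0.705,-0.412,0],[0,0,0],0.54]
    - [[0.705,-0.412,0],[0,0,0],0.54]
    - [[0.705,-0.412,0],[0,0,0],0.54]
    - [[0.705,-0.412,0],[0,0,0],0.54]
    - [[0.705,-0.412,0],[0,0,0],0.54]
    - [[0.705,-0.412,0],[0,0,0],0.54]
    - [[0.705,-0.412,0],[0,0,0],0.54]
    - [[0.705,-0.412,0],[0,0,0],0.54]
    - [[0.705,-0.412,0],[0,0,0],0.54]
    - [[0.705,-0.412,0],[0,0,0],0.54]
    - [[0,0,0],[0,0,0],0.54]

```text
time_s: 11.23
position: [0.4425, 0.0647, 0.3154]
tcp_rot: [[-0.788, 0.616, -0.005], [0.616, 0.788, 0.001], [0.004, -0.002, -1.0]]
force: [-0.5, -0.1, -0.5]
opening: 0.461
grasp_force: 0.0
```

>>> move_arm:
  increments:
    - [[0,0,0.5],[0,0,0],0.54]
    - [[0,0,1],[0,0,0],0.54]
    - [[0,0,1],[0,0,0],0.54]
    - [[0,0,1],[0,0,0],0.54]
    - [[0,0,1],[0,0,0],0.54]
    - [[0,0,1],[0,0,0],0.54]
    - [[0,0,0],[0,0,0],0.54]

```text
time_s: 11.82
position: [0.4449, 0.0638, 0.1464]
tcp_rot: [[-0.787, 0.617, -0.01], [0.617, 0.787, 0.001], [0.008, -0.005, -1.0]]
force: [0.0, 0.3, -0.3]
opening: 0.46
grasp_force: 0.0
```

Run:
```python
from h import *
s=capture('scene'); save(s,'s5',(190,80,390,280),3)
print(read_state()['position'],read_state()['force'])
```

```text
[0.4463566  0.06366458 0.14856909] [0.05902716 0.03600168 0.21810564]
```

View pics/s5.png

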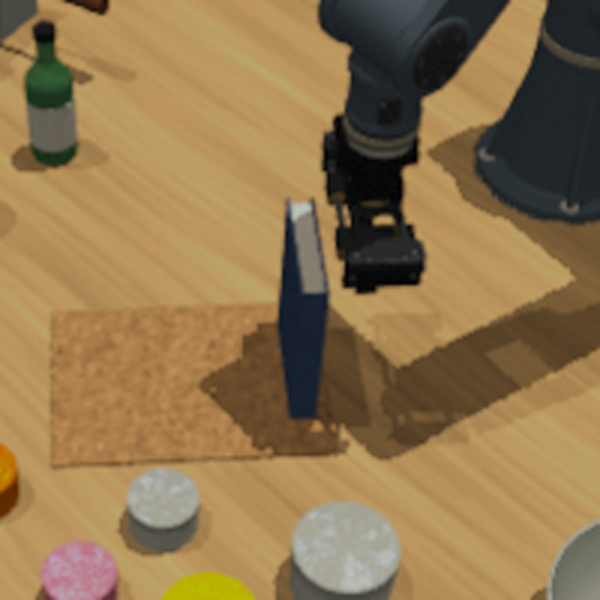

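The gripper is behind the book's front cover: fingertips at (370,285), book top at (310,250). Now the push.

>>> move_arm:
  increments:
    - [[-0.25,0,0],[0,0,0],0.54]
    - [[-0.25,0,0],[0,0,0],0.54]
    - [[-0.25,0,0],[0,0,0],0.54]
    - [[-0.2,0,0],[0,0,0],0.54]
    - [[-0.2,0,0],[0,0,0],0.54]
    - [[-0.2,0,0],[0,0,0],0.54]
    - [[-0.2,0,0],[0,0,0],0.54]
    - [[-0.2,0,0],[0,0,0],0.54]
    - [[-0.2,0,0],[0,0,0],0.54]
    - [[-0.2,0,0],[0,0,0],0.54]
    - [[0,0,0],[0,0,0],0.54]
    - [[0,0,0],[0,0,0],0.54]
    - [[0,0,0],[0,0,0],0.54]
    - [[0,0,0],[0,0,0],0.54]
    - [[0,0,0],[0,0,0],0.54]
    - [[0,0,0],[0,0,0],0.54]

```text
time_s: 13.2
position: [0.4983, 0.0241, 0.1506]
tcp_rot: [[-0.788, 0.616, -0.0], [0.616, 0.788, 0.0], [0.0, -0.0, -1.0]]
force: [0.9, -0.4, 0.3]
opening: 0.464
grasp_force: 0.0
```

Run:
```python
from h import *
s=capture('scene'); save(s,'s6',(190,80,390,280),3)
print(read_state()['position'],read_state()['force'])
```

```text
[0.498342   0.02407998 0.1505738 ] [ 0.18263418 -0.18013105 -0.41572584]
```

View pics/s6.png

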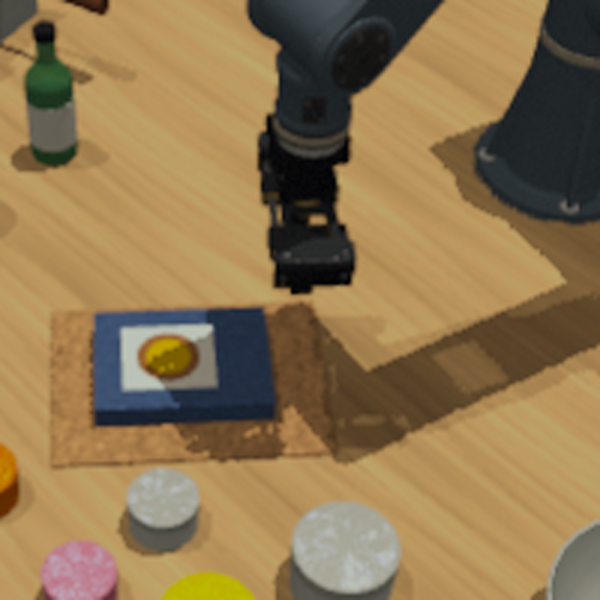

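The book lies flat, cover up, on the mat. One check of the corners before handing in.

Run:
```python
from h import *
c=capture('scene')
q=np.array([0.5914,-0.0369,-0.6545]);a=-q[2]
inv=lambda p:np.array([[np.cos(a),-np.sin(a)],[np.sin(a),np.cos(a)]])@(p[:2]-q[:2])
for u,v,z in[(97,425,.004),(274,416,.004),(95,313,.032),(266,309,.032),(51,465,.004),(51,312,.004),(335,453,.004),(308,304,.004)]:
    print(u,v,inv(at(c,u/3+190,v/3+80,z)).round(3))
for l in('book_foot_l','book_head_l'):
    for r in pinpoint(c,l): print(l,round(r['confidence'],2),inv(at(c,r['xy'][0]*512,r['xy'][1]*384,.004)).round(3))
```

```text
97 425 [0.099 0.06 ]
274 416 [-0.09   0.059]
95 313 [ 0.097 -0.076]
266 309 [-0.093 -0.071]
51 465 [0.147 0.11 ]
51 312 [ 0.147 -0.107]
335 453 [-0.148  0.112]
308 304 [-0.146 -0.103]
book_foot_l 0.89 [-0.088  0.048]
book_foot_l 0.76 [-0.099 -0.102]
book_head_l 0.91 [ 0.097 -0.091]
book_head_l 0.56 [0.094 0.068]
```

All four corners are well within the mat, and the robot touches nothing.

```bash
python3 -c "
from rig import *
print(hand_in())"
```

```text
the job is handed in; nothing more can be done
None
```

I handed the job in: the small grey tin stands upright off the mat, and the book lies flat on its back, cover up, at least 3 cm inside the mat edges; the hand-in call returned no verdict.

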